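# Show the broad-toothed gel comb to the inspection camera

### The arm

A 6-joint arm with a two-finger parallel gripper is mounted at the origin on the work surface. World frame = base frame: x ahead of the robot, y to its left, z up, the work surface at z = 0. Lengths are in m, angles in rad, forces in N, time in s.
With the tool pointing down it reaches from about 0.3 to 0.875 m from the base axis. Payload 6.4 kg.
Tool frame: the origin (TCP) lies midway between the tips of the shut fingers; the grasp point (between the pads) lies 19 mm behind it (ctrl.tcp_to_grasp is the distance from the TCP to the grasp point, in m); z points along the fingers, y is the direction in which the jaws open and shut (so a half turn about z gives the same grasp; the last joint's range is limited). The gripper opens to 85 mm and grips with 20 to 120 N. Pads are 22 mm wide; open, the fingers measure 114 mm over their backs; the gripper's body (76 mm by 85 mm) begins 54 mm behind the grasp point. The pads swing forward as they close: fully open they stand 13 mm farther back than shut.
Start: joints at [1.062, 0.181, 1.607, -0, 1.354, -0.206], TCP at [0.171, 0.549, 0.231] pointing down, gripper open.
Joint ranges: [-2.99, 2.99], [-0.89, 2.07], [0.3, 2.58], [-1.14, 4.28], [0, 2.63], [-3.12, 3.12]. Speed limits (rad/s): [2.57, 2.57, 3.01, 3.14, 3.14, 3.14].

### API

Orientations are given as a unit quaternion [w, x, y, z].
In Python, from bench import monitor, imaging, order, spotter, ctrl gives the robot as it stands.
- The arm moves only by the shell command python3 -m pendant 'ROWS'. ROWS is JSON, a list that holds one entry, the list of rows, each a list of 5 numbers: the shift along the world's x, y, z in mm, then the turn about the world's z in degrees, then the finger opening in mm, from 0 to 85.4. A call has 1 to 8 rows; each row shifts and turns the commanded pose from where the row before left it; what a row does not reach is not made up. A row lasts 1/8 s, in which the tool goes at most 62.5 mm and 10.7 degrees, less where a joint would pass 70% of its speed; a pose out of reach is approached as far as the arm can. A call with a gripper value outside its range is refused whole. The fingers move at their own pace and stop on an object; the grip force is fixed at half the most. Time passes only in rows, so rows that do not move let the fingers close. It gives the time, the measured TCP pose, the force and the opening at its end, in the units of the state.
- monitor.get_obs(): the state, without advancing time (a new reading comes with each control period).
- imaging.camera(name): name is "side" or "top"; returns a dict with "img" (480x640x3 uint8, red, green, blue), "vfov" (degrees; the focal length in pixels is half the picture's height over the tangent of half this angle, whatever the lens; pixels are square), "cx", "cy" (the principal point, pixels), "origin" and "orientation" of the camera in the world. Camera axes: x right, y down, z forward; pixel columns grow to the right and rows downward; lengths in m; the calibration is good to about 2 mm. A picture is of the moment at which its call begins. There is no depth.
- order.hand_in(): hands the job in, once; it reports no verdict.
Trained networks look in the newest picture that a camera, given by its name, has taken for a name from the list of things; names that differ only in an ending like _2 or _b are one class to them, and where a whole thing is asked for, a point or a joint stands for the part that bears it (a point fixed in the world has none). Each returns a list of dicts, best first, with "confidence" (0 to 1); they miss things now and then, are a little off and sometimes report something else, mostly with a low value. They report only what shows in the picture. A call takes as long as a camera call. They do not tell look-alikes from the thing itself.
- spotter.recognise(camera, thing): "at" ([x, y, z] in m, in the coordinates of the camera as it stood for that picture, good to about 4 mm: the middle of the surface that is visible of it).
- spotter.tip_of(camera, thing): "at" ([x, y, z] in m, in the coordinates of the camera as it stood for that picture, good to about 4 mm: a listed point, or the origin of a listed thing).
The state is a dict: "time_s": time; "q": joint angles; "dq": joint speeds; "joint_efforts": joint torques, N m; "eef_pos": TCP position; "eef_rot": TCP orientation; "wrist_force": force on the tool from outside, world axes, zero at the start; "torque": the same for the moment, N m; "opening": opening from 0.0 (shut) to 1.0 (fully open).
Only numpy, scipy, OpenCV 4.12 (cv2) and the standard library are available. Lean on these libraries where they do the work, as an engineer would, in place of code of your own. Each camera call takes 0.05 s, during which the arm holds its last target. There are 200 camera calls.

### The job

Lift the gel comb with the four broad teeth out of the draining rack and hold it up to the inspection camera so its teeth can be checked for chips: teeth downwards, the middle of the teeth at the camera's viewing point, and the flat face square to the tilted lens. Do not touch the camera or its stand, and leave the two fine-toothed combs in their slots. Finish while still holding the comb there, steady in the gripper and in the air; do not put it down.

Things in the scene. Friction and masses are not known exactly. Their poses are not given: they have to be found in the camera images.
- comb: The comb to show: rigid white plastic, some 80 g, teeth down in one of the rack's three slots. Spine 140 long x 10 thick x 18 high; below it four teeth 19 wide, 5 thick, 40 long, over 100 mm; on it, this comb alone, a grip tab 40 long x 16 thick x 29 high. Spine at z 40-58, tab 58-87. Origin: under its middle, level with the tooth tips. x: through the thickness, y: length, z: up. Both faces alike.
- comb_mid (a point): Middle of the toothed part of the comb: on its centre line, 30 mm above the tooth tips (42 mm below comb_grip). Axes as the comb. This is the point to bring to the viewing point.
- comb_grip (a point): Middle of the comb's grip tab, 72 mm above the tooth tips, on the centre line. Axes as the comb. The tab can be pinched here from above across its 16 mm thickness.
- fine_comb_a: A comb to leave alone: white, same spine and height of teeth, but nine narrow teeth and no raised tab (total height 58 mm). In another slot. Origin under its middle at the tooth tips, axes as the comb.
- fine_comb_b: A second one exactly like fine_comb_a, in the remaining slot.
- rack: Dark steel draining rack fixed to the bench, 210 (x) x 136 (y) x 66 mm high: two walls along x, 108 mm apart inside, with three pairs of open-topped slots (12.4 wide, 12 deep) at x = -70, 0, +70 mm that carry the combs' spines along y. A comb in its slot has its tooth tips 14 mm above the bench and comes out straight up. Origin: centre of the underside.
- stand: Camera stand fixed to the bench: white base plate 290 x 110 x 10 mm, steel post 22 mm thick, 315 mm high. Origin: bench level at the post. Its -x axis is the way the camera faces, seen from above. The plate reaches 45 mm behind the post and 245 mm in front; a black ring with a cross on it, 205 mm in front of the post, lies straight below the viewing point.
- camera: Camera head on the post, a grey box 60 x 58 x 52 mm with a black lens barrel 42 mm wide, tilted 25 degrees down. Origin: centre of the lens's front face, 272 mm above the bench and 60 mm in front of the post. Its -x axis is the line of sight (forward and 25 degrees below level), y is level, z is square to both.
- view_point (a point): Viewing point in the air: on the line of sight, 160 mm from the lens, 204 mm above the bench, over the cross. Axes as the camera. The comb is square to the lens when its x lies along this x and its length along this y, either way round; its tab end then leans 25 degrees away from the camera.
Mind the look-alikes: they are no part of the job. Leave any orange or yellow look-alike of the comb alone.

How it is judged:
By the outcome, as a careful person would: the job done as asked, in the order asked, and still so for the second after the job is handed in, while the arm keeps its last pose, push and grip.
It also fails if it takes over 35 s, if anything falls off the work surface, if the arm or the gripper's body presses on something with over 40 N, if the wrist force passes 120 N, or if a joint passes its speed limit or range.

## Working session

There is one attempt and no reset: what is moved stays moved. The work goes in short steps, Python scripts to look and compute and a shell command to move; the robot and the scene stay as the last step left them, time stands still between calls to the robot, and variables do not carry over. Pictures are saved under pics/ and viewed, about 8 in all and at most 12, crops included, and the job is handed in when it is done.

```bash
mkdir -p pics
cat > h.py <<'E'
import numpy as np,cv2
from scipy.spatial.transform import Rotation as R
from bench import monitor, imaging, order, spotter, ctrl
def rot(q): return R.from_quat([q[1],q[2],q[3],q[0]])
def shot(n,f=None):
    c=imaging.camera(n)
    if f: cv2.imwrite('pics/'+f,c['img'][:,:,::-1])
    return c
def w(c,p): return rot(c['orientation']).apply(p)+np.array(c['origin'])
def proj(c,P):
    p=rot(c['orientation']).inv().apply(np.atleast_2d(P)-np.array(c['origin']))
    f=240/np.tan(np.radians(c['vfov']/2))
    return np.c_[c['cx']+f*p[:,0]/p[:,2],c['cy']+f*p[:,1]/p[:,2]]
def ray(c,uv):
    f=240/np.tan(np.radians(c['vfov']/2))
    d=np.array([(uv[0]-c['cx'])/f,(uv[1]-c['cy'])/f,1]); return np.array(c['origin']),rot(c['orientation']).apply(d)
def onz(c,uv,z):
    o,d=ray(c,uv); return o+d*(z-o[2])/d[2]
E
python3 - <<'E'
from h import *
np.set_printoptions(precision=3,suppress=True)
o=monitor.get_obs(); print(o['eef_pos'],o['eef_rot'],o['opening'],ctrl.tcp_to_grasp)
for n in ('side','top'):
    c=shot(n,n+'0.png'); print(n,c['origin'],rot(c['orientation']).as_matrix()[:,2],c['vfov'])
    for t in ('comb','comb_mid','comb_grip','fine_comb_a','rack','stand','camera','view_point'):
        print(t,'tip',[(w(c,r['at']),round(r['confidence'],2)) for r in spotter.tip_of(n,t)[:4]])
E
```

```text
[0.171 0.548 0.23 ] [-0.     0.151  0.989 -0.001] 1.0023860972996275 0.0187
side [ 0.015 -0.679  0.86 ] [ 0.48   0.612 -0.628] 49.82148256430073
comb tip [(array([ 0.612,  0.41 , -0.001]), 0.7), (array([0.578, 0.219, 0.016]), 0.69), (array([0.646, 0.   , 0.002]), 0.69), (array([0.579, 0.217, 0.044]), 0.27)]
comb_mid tip [(array([0.58 , 0.222, 0.04 ]), 0.73)]
comb_grip tip [(array([0.607, 0.41 , 0.068]), 0.94), (array([0.58 , 0.219, 0.089]), 0.81), (array([ 0.645, -0.004,  0.072]), 0.6)]
fine_comb_a tip [(array([0.646, 0.225, 0.012]), 0.97), (array([0.512, 0.212, 0.016]), 0.84)]
rack tip [(array([0.582, 0.221, 0.004]), 0.96)]
stand tip [(array([ 0.584, -0.455, -0.001]), 0.7)]
camera tip [(array([ 0.597, -0.4  ,  0.272]), 0.78)]
view_point tip []
top [ 0.513 -0.022  1.283] [ 0.055 -0.008 -0.998] 51.166812444769
comb tip [(array([ 0.649, -0.002,  0.001]), 0.9), (array([0.579, 0.222, 0.013]), 0.73)]
comb_mid tip [(array([ 0.646, -0.004,  0.032]), 0.81), (array([0.578, 0.223, 0.041]), 0.69)]
comb_grip tip [(array([ 0.645, -0.001,  0.069]), 0.83), (array([0.609, 0.411, 0.077]), 0.66), (array([0.576, 0.218, 0.085]), 0.62)]
fine_comb_a tip [(array([0.652, 0.225, 0.012]), 0.58), (array([0.515, 0.216, 0.013]), 0.56)]
rack tip [(array([0.581, 0.218, 0.001]), 0.89), (array([0.578, 0.221, 0.042]), 0.7)]
stand tip [(array([ 0.586, -0.451, -0.001]), 0.97), (array([0.652, 0.225, 0.013]), 0.5)]
camera tip [(array([ 0.597, -0.403,  0.275]), 0.58)]
view_point tip []
```

View pics/side0.png

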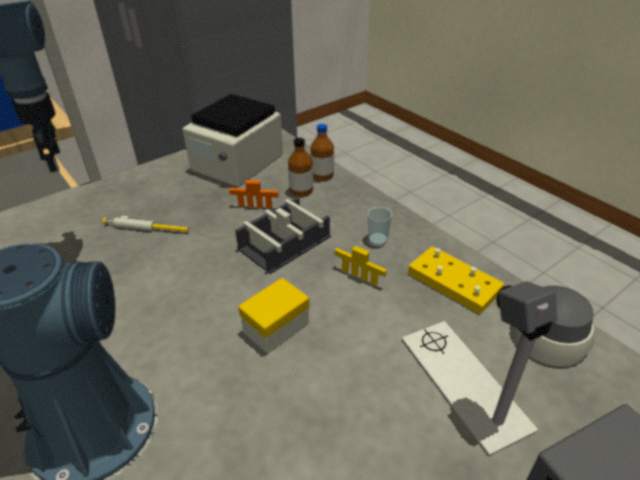

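View pics/top0.png

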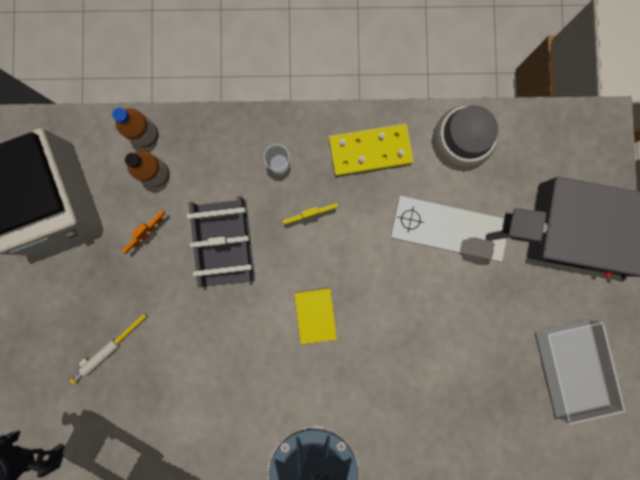

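Run:
```python
from h import *
np.set_printoptions(precision=4,suppress=True)
c=shot('top'); im=c['img'].astype(int)
def seg(x0,x1,y0,y1,th,name,z,big=1):
    m=np.zeros((480,640),np.uint8); m[y0:y1,x0:x1]=(im[y0:y1,x0:x1].min(2)>th)
    n,l,s,_=cv2.connectedComponentsWithStats(m)
    for i in range(1,n):
        if s[i,4]<60: continue
        ys,xs=np.where(l==i); P=np.array([onz(c,(x,y),z)[:2] for x,y in zip(xs,ys)])
        rc=cv2.minAreaRect((P*1000).astype(np.float32)); print(name,s[i,4],P.mean(0),'rect',rc)
        if name=='plate': print(cv2.boxPoints(rc)) 
seg(180,260,195,290,135,'comb',.072)
seg(385,515,190,265,150,'plate',.01)
for uv in ((411,219),(410.5,218.5)): print('cross',onz(c,uv,.01))
a=im[170:300,170:270].astype(np.uint8)[:,:,::-1]; b=im[180:270,380:520].astype(np.uint8)[:,:,::-1]
A=cv2.resize(a,(400,520),interpolation=2);B=cv2.resize(b,(400,257),interpolation=2)
o=np.zeros((520,800,3),np.uint8);o[:,:400]=A;o[:257,400:]=B
s=shot('side')['img'][190:280,220:345,::-1]; o[260:520,400:761]=cv2.resize(s,(361,260),interpolation=2)
cv2.imwrite('pics/z1.png',o)
```

```text
comb 215 [0.6501 0.2285] rect ((650.117431640625, 228.46414184570312), (9.09766960144043, 136.9141387939453), 5.950046062469482)
comb 172 [0.5796 0.2433] rect ((580.083740234375, 248.28524780273438), (14.71015453338623, 83.39124298095703), 5.4093756675720215)
comb 76 [0.585 0.177] rect ((585.2434692382812, 175.9534454345703), (9.017661094665527, 48.744014739990234), 6.18936014175415)
comb 219 [0.5109 0.2147] rect ((511.2264099121094, 213.91156005859375), (9.548213005065918, 138.18316650390625), 6.144463062286377)
plate 3352 [ 0.6177 -0.3392] rect ((609.5944213867188, -349.45062255859375), (270.6844787597656, 108.84379577636719), 76.73078918457031)
[[ 525.5609 -468.6883]
 [ 631.4987 -493.6708]
 [ 693.628  -230.213 ]
 [ 587.6901 -205.2304]]
plate 203 [ 0.5507 -0.4795] rect ((551.0448608398438, -480.1337890625), (28.17344093322754, 54.58598327636719), 83.54432678222656)
[[ 522.3411 -491.0625]
 [ 576.5809 -497.1999]
 [ 579.7487 -469.205 ]
 [ 525.5088 -463.0677]]
cross [ 0.632  -0.2581  0.01  ]
cross [ 0.6333 -0.2568  0.01  ]
```

View pics/z1.png

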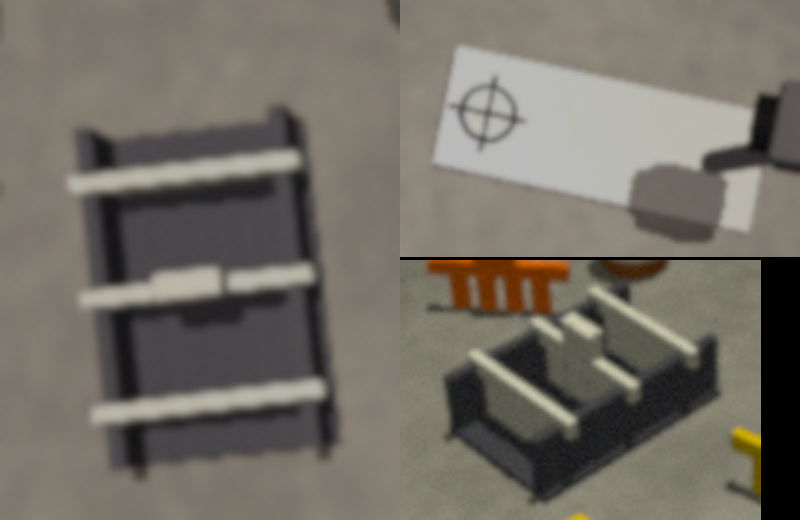

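```bash
python3 -m pendant '[[[40,-32,0,2.9,85],[40,-32,0,2.9,85],[40,-32,0,2.9,85],[40,-32,0,2.9,85],[40,-32,0,2.9,85],[40,-32,0,2.9,85],[40,-32,0,2.9,85],[40,-32,0,3,85]]]'
```

```text
time_s: 2.0
eef_pos: [0.4927, 0.2917, 0.2315]
eef_rot: [0.0, -0.053, 0.999, 0.0]
wrist_force: [0.8, 0.5, -0.7]
opening: 0.995
```

```bash
python3 -m pendant '[[[40,-32,0,0,85],[40,-32,-20,0,85],[7,-7,-40,0,85],[0,0,-40,0,85],[0,0,0,0,85],[0,0,0,0,85]]]'
python3 - <<'E'
from h import *
np.set_printoptions(precision=4,suppress=True)
o=monitor.get_obs(); print(o['eef_pos'])
for n in ('side','top'):
    c=shot(n); 
    if n=='side': s=c['img'][150:290,200:380,::-1]; cv2.imwrite('pics/s2.png',cv2.resize(s,(720,560),interpolation=2))
    for t in ('comb','comb_grip'): print(n,t,[(w(c,r['at']),round(r['confidence'],2)) for r in spotter.tip_of(n,t)[:4]])
E
```

```text
time_s: 2.75
eef_pos: [0.5793, 0.2222, 0.1329]
eef_rot: [0.001, -0.052, 0.999, 0.0]
wrist_force: [0.2, 0.7, 0.4]
opening: 0.993
[0.5793 0.2222 0.1329]
side comb [(array([ 0.6135,  0.4078, -0.0038]), 0.9), (array([0.577 , 0.22  , 0.0174]), 0.72), (array([ 0.644 , -0.0011,  0.002 ]), 0.6)]
side comb_grip [(array([0.5768, 0.2199, 0.0878]), 0.8), (array([0.6096, 0.4093, 0.0697]), 0.71), (array([ 0.6436, -0.0033,  0.0705]), 0.57)]
top comb [(array([ 0.6461, -0.0004,  0.0013]), 0.85)]
top comb_grip [(array([ 0.6476, -0.0001,  0.0719]), 0.71)]
```

View pics/s2.png

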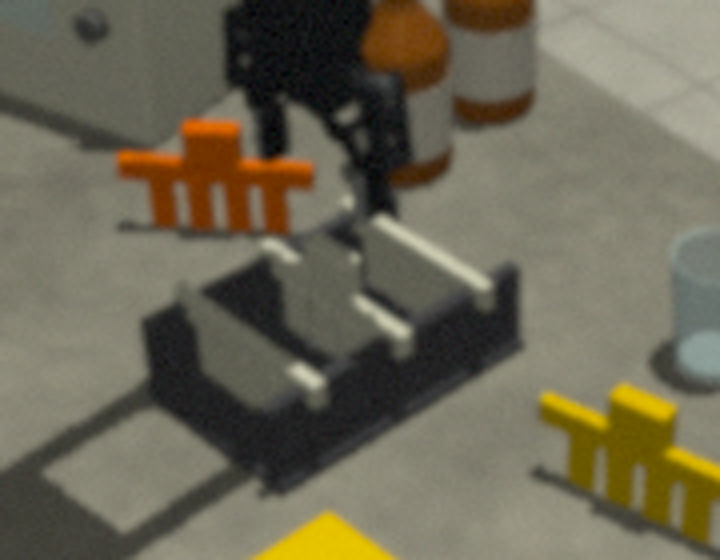

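The side view shows the open fingers above the tab (crop ≈(320,210)), jaws along the comb's length, clear of the fine combs. I grip the tab by its ends so the comb can be tilted about its length afterwards.

```bash
python3 -m pendant '[[[0,0,-30,0,85],[0,-1,-26,0,85],[0,0,0,0,85],[0,0,0,0,30],[0,0,0,0,30],[0,0,0,0,30],[0,0,0,0,30],[0,0,0,0,30]]]'; python3 -m pendant '[[[0,0,0,0,30],[0,0,0,0,30]]]'
```

```text
time_s: 4.05
eef_pos: [0.5797, 0.2211, 0.077]
eef_rot: [0.001, -0.052, 0.999, 0.0]
wrist_force: [-0.1, -1.6, 6.6]
opening: 0.456
time_s: 4.3
eef_pos: [0.5797, 0.2211, 0.077]
eef_rot: [0.002, -0.052, 0.999, 0.0]
wrist_force: [0.5, -0.4, 7.2]
opening: 0.453
```

```bash
python3 -m pendant '[[[0,0,5,0,30],[0,0,5,0,30],[0,0,0,0,30]]]'; python3 -m pendant '[[[-3,0,0,0,30],[0,0,0,0,30]]]';python3 -m pendant '[[[-3,0,-0.5,0,30],[0,0,0,0,30]]]'
```

```text
time_s: 4.68
eef_pos: [0.5786, 0.2209, 0.0857]
eef_rot: [0.0, -0.052, 0.999, 0.0]
wrist_force: [0.6, -0.4, 0.0]
opening: 0.455
time_s: 4.92
eef_pos: [0.5778, 0.2208, 0.0857]
eef_rot: [0.003, -0.052, 0.999, 0.0]
wrist_force: [8.0, 0.3, -5.5]
opening: 0.452
time_s: 5.18
eef_pos: [0.5769, 0.2207, 0.0859]
eef_rot: [0.005, -0.052, 0.999, 0.0]
wrist_force: [13.6, 1.2, -7.5]
opening: 0.452
```

Run:
```python
from h import *
c=shot('side'); s=c['img'][150:290,200:380,::-1]; cv2.imwrite('pics/s3.png',cv2.resize(s,(720,560),interpolation=2))
```

```text
(no output)
```

View pics/s3.png

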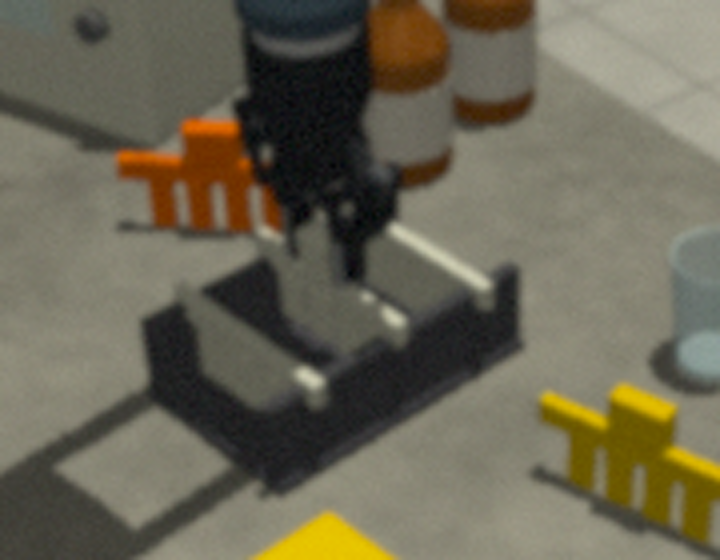

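```bash
for i in 1 2; do :; done; python3 -m pendant '[[[-3,0,0,0,30],[0,0,0,0,30]]]';python3 -m pendant '[[[-3,0,0,0,30],[0,0,0,0,30]]]';python3 -m pendant '[[[-3,0,0,0,30],[0,0,0,0,30]]]'
```

```text
time_s: 5.48
eef_pos: [0.5737, 0.2205, 0.0862]
eef_rot: [0.005, -0.051, 0.999, 0.0]
wrist_force: [12.2, -1.1, -4.6]
opening: 0.45
time_s: 5.72
eef_pos: [0.5713, 0.2204, 0.0865]
eef_rot: [0.006, -0.052, 0.999, -0.0]
wrist_force: [12.8, -1.2, -4.6]
opening: 0.456
time_s: 5.98
eef_pos: [0.5689, 0.2203, 0.0869]
eef_rot: [0.006, -0.052, 0.999, -0.0]
wrist_force: [13.5, -2.2, -3.8]
opening: 0.453
```

```bash
python3 -m pendant '[[[-3,0,-1.5,0,30],[0,0,0,0,30]]]';python3 -m pendant '[[[-3,0,-1,0,30],[0,0,0,0,30]]]'
python3 - <<'E'
from h import *
c=shot('side'); s=c['img'][180:270,230:350,::-1]; cv2.imwrite('pics/s4.png',cv2.resize(s,(720,540),interpolation=2))
np.set_printoptions(precision=4,suppress=True)
for t in ('comb','comb_grip','comb_mid','fine_comb_a'): print(t,[(w(c,r['at']),round(r['confidence'],2)) for r in spotter.tip_of('side',t)[:4]])
E
```

```text
time_s: 6.22
eef_pos: [0.5673, 0.2203, 0.0867]
eef_rot: [0.008, -0.052, 0.999, -0.0]
wrist_force: [14.4, -2.0, 0.8]
opening: 0.458
time_s: 6.48
eef_pos: [0.5647, 0.2202, 0.0862]
eef_rot: [0.008, -0.052, 0.999, -0.0]
wrist_force: [14.4, -3.8, 3.1]
opening: 0.452
comb [(array([ 0.6469, -0.0028, -0.0002]), 0.94), (array([ 0.6129,  0.4113, -0.0006]), 0.7), (array([0.588 , 0.2246, 0.0255]), 0.54)]
comb_grip [(array([0.6098, 0.4126, 0.0709]), 0.88), (array([ 0.6439, -0.0012,  0.0715]), 0.83), (array([0.5701, 0.2207, 0.0975]), 0.57)]
comb_mid [(array([0.6089, 0.4084, 0.0333]), 0.57), (array([0.5798, 0.2212, 0.0544]), 0.55)]
fine_comb_a [(array([0.6467, 0.2217, 0.0143]), 0.82), (array([0.5105, 0.2169, 0.0156]), 0.73)]
```

View pics/s4.png

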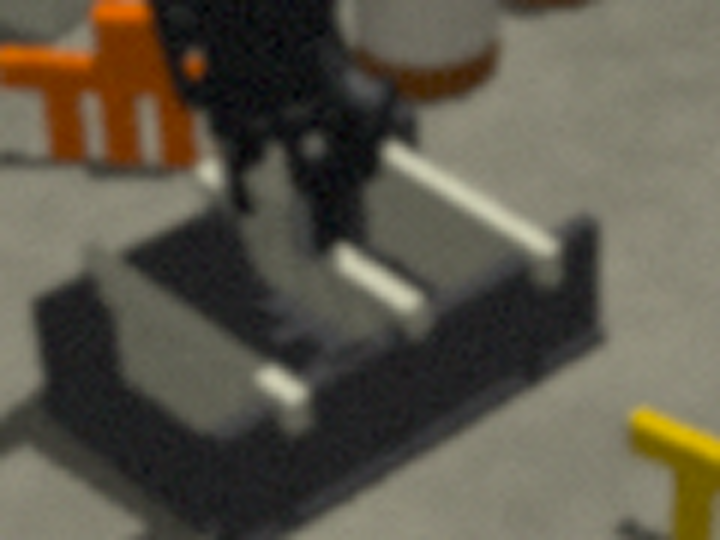

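```bash
python3 -m pendant '[[[-3,0,-1,0,30],[-2,0,-0.5,0,30],[0,0,0,0,30]]]'; python3 -m pendant '[[[2,0,10,0,30],[2,0,25,0,30],[2,0,40,0,30],[2,0,40,0,30],[0,0,40,0,30],[0,0,0,0,30],[0,0,0,0,30]]]'
python3 - <<'E'
from h import *
c=shot('side','s5f.png'); s=c['img'][150:270,210:370,::-1]; cv2.imwrite('pics/s5.png',cv2.resize(s,(800,600),interpolation=2))
np.set_printoptions(precision=4,suppress=True)
for n in ('side','top'):
  c=shot(n)
  for t in ('comb','comb_grip','comb_mid'): print(n,t,[(w(c,r['at']),round(r['confidence'],2)) for r in spotter.tip_of(n,t)[:4]])
E
```

```text
time_s: 7.1
eef_pos: [0.5601, 0.2203, 0.085]
eef_rot: [0.009, -0.052, 0.999, -0.0]
wrist_force: [15.1, -3.0, 3.9]
opening: 0.456
time_s: 7.98
eef_pos: [0.5596, 0.2208, 0.2346]
eef_rot: [-0.001, -0.052, 0.999, -0.0]
wrist_force: [-0.3, -0.3, -2.1]
opening: 0.457
side comb [(array([ 0.6112,  0.4122, -0.0022]), 0.92), (array([ 0.6456, -0.003 ,  0.004 ]), 0.8), (array([0.5851, 0.2259, 0.1795]), 0.62)]
side comb_grip [(array([0.5639, 0.2253, 0.2428]), 0.82), (array([ 0.6439, -0.0041,  0.0695]), 0.69), (array([0.6087, 0.4068, 0.0707]), 0.68)]
side comb_mid [(array([ 0.6445, -0.0038,  0.0318]), 0.85), (array([0.6063, 0.4091, 0.0342]), 0.77), (array([0.5778, 0.2223, 0.2008]), 0.6)]
top comb [(array([ 0.6446, -0.004 ,  0.0015]), 0.81), (array([0.5862, 0.2239, 0.1722]), 0.65)]
top comb_grip [(array([0.6455, 0.0015, 0.0708]), 0.88), (array([0.5788, 0.2241, 0.2002]), 0.63), (array([0.5629, 0.2196, 0.2444]), 0.58)]
top comb_mid [(array([ 0.6486, -0.0016,  0.0323]), 0.88), (array([0.6522, 0.2223, 0.0123]), 0.6), (array([0.5793, 0.2248, 0.1996]), 0.4)]
```

View pics/s5.png

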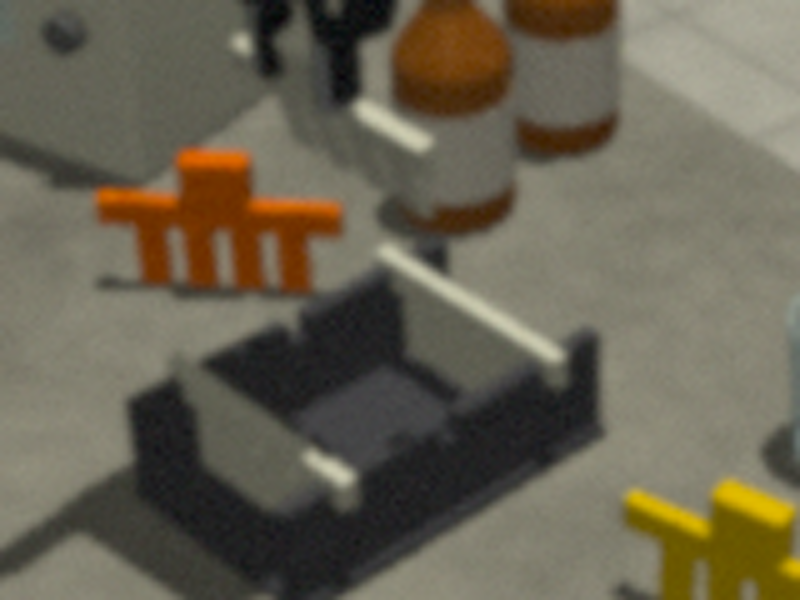

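```bash
cat > m.py <<'E'
from h import *
np.set_printoptions(precision=4,suppress=True)
def measure(N=6):
    tcp=np.array(monitor.get_obs()['eef_pos']); out={}
    for n in ('side','top'):
        for k in range(N):
            c=shot(n)
            for t,h in (('comb',0),('comb_grip',.072),('comb_mid',.03)):
                for r in spotter.tip_of(n,t):
                    p=w(c,r['at'])
                    # plausible: within 25 mm sideways of the tcp and about the right height
                    e=p-tcp-[0,0,h-.064]
                    if np.linalg.norm(e[:2])<.045 and abs(e[2])<.022: out.setdefault((n,t),[]).append(p)
    M={k:np.median(v,0) for k,v in out.items()}
    for k,v in M.items(): print(k,len(out[k]),v,np.std(out[k],0))
    return tcp,M
E
python3 - <<'E'
from m import *
t,M=measure(6); print(t)
for n in ('side','top'):
    if (n,'comb') in M and (n,'comb_grip') in M:
        d=M[n,'comb_grip']-M[n,'comb']; print(n,d,np.degrees(np.arctan2(np.hypot(d[0],d[1]),d[2])))
E
```

```text
('side', 'comb') 6 [0.5878 0.2263 0.1784] [0.0012 0.0009 0.0009]
('side', 'comb_grip') 6 [0.5659 0.2233 0.2469] [0.0022 0.0012 0.0015]
('side', 'comb_mid') 6 [0.5775 0.2224 0.2023] [0.0016 0.0013 0.0012]
('top', 'comb') 6 [0.5896 0.226  0.1733] [0.0005 0.0012 0.0013]
('top', 'comb_grip') 6 [0.5662 0.22   0.246 ] [0.0009 0.0013 0.0011]
('top', 'comb_mid') 6 [0.5798 0.2238 0.2015] [0.0018 0.0016 0.0016]
[0.5603 0.2208 0.2354]
side [-0.0219 -0.003   0.0685] 17.871599985442124
top [-0.0234 -0.006   0.0727] 18.36493475746748
```

```bash
python3 -m pendant '[[[40,4,0,0,30],[40,4,0,0,30],[40,4,0,0,30],[10,1,-10,0,30],[0,0,-40,0,30],[0,0,-40,0,30],[0,0,-20,0,30],[0,0,0,0,30]]]'
```

```text
time_s: 11.82
eef_pos: [0.6889, 0.2337, 0.1238]
eef_rot: [-0.002, -0.052, 0.999, -0.0]
wrist_force: [-1.1, -1.2, -0.9]
opening: 0.451
```

```bash
python3 -m pendant '[[[0,0,-25,0,30],[0,0,-16,0,30],[-4,0,0,0,30],[-3,0,0,0,30],[0,0,0,0,30]]]';python3 -m pendant '[[[-4,0,0,0,30],[0,0,0,0,30]]]'; python3 -m pendant '[[[-4,0,0,0,30],[0,0,0,0,30]]]'
```

```text
time_s: 12.45
eef_pos: [0.6839, 0.2341, 0.0862]
eef_rot: [0.001, -0.052, 0.999, 0.0]
wrist_force: [-0.3, 0.6, -0.3]
opening: 0.457
time_s: 12.7
eef_pos: [0.6793, 0.234, 0.0851]
eef_rot: [0.0, -0.052, 0.999, 0.0]
wrist_force: [-0.3, -0.5, -0.9]
opening: 0.449
time_s: 12.95
eef_pos: [0.6751, 0.2339, 0.0847]
eef_rot: [-0.0, -0.052, 0.999, -0.0]
wrist_force: [0.2, 0.1, -1.0]
opening: 0.454
```

```bash
python3 -m pendant '[[[-2,0,-2,0,30],[0,0,0,0,30]]]';python3 -m pendant '[[[-2,0,0,0,30],[0,0,0,0,30]]]'; python3 -m pendant '[[[-2,0,0,0,30],[0,0,0,0,30]]]'
```

```text
time_s: 13.2
eef_pos: [0.6733, 0.2339, 0.0826]
eef_rot: [-0.0, -0.052, 0.999, -0.0]
wrist_force: [0.3, -0.0, -1.9]
opening: 0.456
time_s: 13.45
eef_pos: [0.6724, 0.2338, 0.0832]
eef_rot: [0.001, -0.052, 0.999, 0.0]
wrist_force: [4.2, 0.5, -2.6]
opening: 0.455
time_s: 13.7
eef_pos: [0.6718, 0.2338, 0.0838]
eef_rot: [0.003, -0.052, 0.999, 0.0]
wrist_force: [9.5, 0.6, -3.5]
opening: 0.451
```

```bash
python3 -m pendant '[[[-3,0,-0.5,0,30],[0,0,0,0,30]]]';python3 -m pendant '[[[-3,0,-0.5,0,30],[0,0,0,0,30]]]'; python3 -m pendant '[[[-2,0,-0.5,0,30],[0,0,0,0,30]]]'
```

```text
time_s: 13.95
eef_pos: [0.6711, 0.2338, 0.0844]
eef_rot: [0.006, -0.052, 0.999, 0.0]
wrist_force: [13.9, 0.5, -4.6]
opening: 0.453
time_s: 14.2
eef_pos: [0.6685, 0.2336, 0.0845]
eef_rot: [0.006, -0.051, 0.999, 0.0]
wrist_force: [14.7, 0.1, -2.3]
opening: 0.453
time_s: 14.45
eef_pos: [0.6666, 0.2335, 0.0844]
eef_rot: [0.006, -0.051, 0.999, 0.0]
wrist_force: [13.8, -0.1, -0.9]
opening: 0.455
```

```bash
python3 -m pendant '[[[-2.5,0,-0.5,0,30],[0,0,0,0,30]]]'; python3 -m pendant '[[[8,0,5,0,30],[2,0,30,0,30],[0,0,40,0,30],[0,0,40,0,30],[0,0,30,0,30],[0,0,0,0,30],[0,0,0,0,30]]]'
sed -i "s/(('comb',0),('comb_grip',.072),('comb_mid',.03))/(('comb',0),('comb_grip',.072))/" m.py
python3 - <<'E'
from m import *
t,M=measure(4); print(t)
for n in ('side','top'):
    if (n,'comb') in M and (n,'comb_grip') in M:
        d=M[n,'comb_grip']-M[n,'comb']; print(n,d,np.degrees(np.arctan2(np.hypot(d[0],d[1]),d[2])))
print(monitor.get_obs()['time_s'])
E
```

```text
time_s: 14.7
eef_pos: [0.664, 0.2334, 0.084]
eef_rot: [0.006, -0.052, 0.999, -0.0]
wrist_force: [12.4, -1.1, 1.1]
opening: 0.456
time_s: 15.58
eef_pos: [0.6678, 0.2338, 0.2237]
eef_rot: [-0.002, -0.052, 0.999, -0.0]
wrist_force: [-1.6, -0.5, -0.8]
opening: 0.453
('side', 'comb') 4 [0.7055 0.2406 0.1691] [0.0009 0.0019 0.0021]
('side', 'comb_grip') 4 [0.677  0.2349 0.2357] [0.0006 0.0006 0.0013]
[0.6678 0.2338 0.2237]
side [-0.0286 -0.0056  0.0666] 23.609624295182336
16.775
```

```bash
python3 -m pendant '[[[-3,-40,2,-10,30],[-3,-40,2,-10,30],[-3,-40,2,-10,30],[-3,-40,2,-10,30],[-3,-40,0,-10,30],[-3,-40,0,-10,30],[-3,-40,0,-10,30],[-3,-40,0,-10,30]]]'
```

```text
time_s: 17.77
eef_pos: [0.6448, -0.0874, 0.234]
eef_rot: [0.0, 0.604, 0.797, 0.0]
wrist_force: [0.7, 0.0, -0.2]
opening: 0.448
```

```bash
python3 -m pendant '[[[-2,-40,0,-10,30],[-2,-40,0,-10,30],[-2,-40,0,-9.2,30],[-1,-20,-1,0,30],[0,0,0,0,30],[0,0,0,0,30]]]'
python3 - <<'E'
from m import *
out={}
print(monitor.get_obs()['eef_pos'],monitor.get_obs()['eef_rot'])
for n in ('side','top'):
    for k in range(4):
        c=shot(n,f'f{n}{k}.png')
        for t in ('comb','comb_grip','comb_mid'):
            for r in spotter.tip_of(n,t):
                p=w(c,r['at'])
                if abs(p[1]+.24)<.06 and p[2]>.1: out.setdefault((n,t),[]).append(p)
for k,v in out.items(): print(k,len(v),np.median(v,0),np.std(v,0))
c=cv2.imread('pics/fside0.png')[210:420,380:600]; cv2.imwrite('pics/s6.png',cv2.resize(c,(628,600),interpolation=2))
print(monitor.get_obs()['time_s'])
E
```

```text
time_s: 18.52
eef_pos: [0.6381, -0.2247, 0.2327]
eef_rot: [-0.0, 0.783, 0.622, 0.0]
wrist_force: [0.7, 0.5, -0.9]
opening: 0.455
[ 0.6381 -0.2247  0.2327] [-0.0004  0.7831  0.6219  0.0002]
('side', 'comb') 4 [ 0.6264 -0.2616  0.1786] [0.0009 0.0018 0.0018]
('side', 'comb_grip') 4 [ 0.6328 -0.2354  0.2438] [0.001  0.001  0.0014]
('side', 'comb_mid') 4 [ 0.628  -0.2514  0.2022] [0.0013 0.0003 0.0016]
20.125
```

View pics/s6.png

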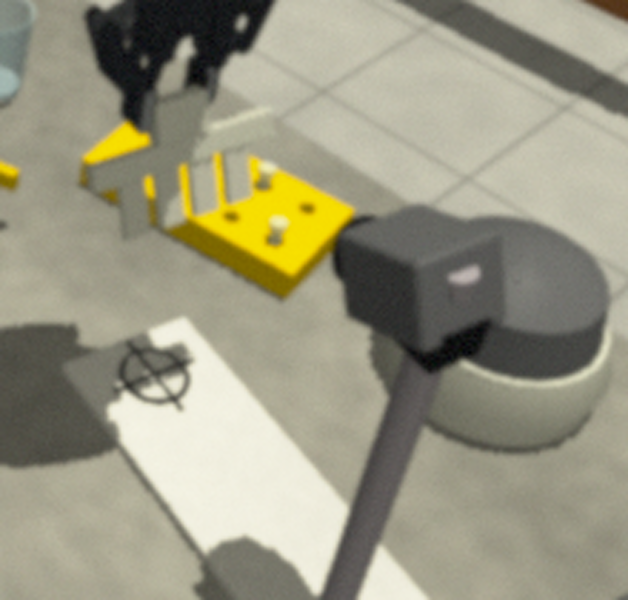

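```bash
cat > fit.py <<'E'
from m import *
from scipy.optimize import minimize
from scipy.ndimage import map_coordinates
def faces():
    F=[]
    def box(x,y0,y1,z0,z1):
        for a,b in (((y0,z0),(y1,z0)),((y1,z0),(y1,z1)),((y0,z1),(y1,z1)),((y0,z0),(y0,z1))):
            for s in (-1,1): F.append(([s*x,*a],[s*x,*b]))
    for i in range(4):
        y=-50+i*27; box(2.5,y,y+19,0,40)
    box(5,-70,70,40,58)
    return np.array(F)/1000
SEG=faces(); T=np.linspace(0.03,.97,25)[:,None]
PTS=np.concatenate([a+(b-a)*T for a,b in SEG])
def pose(p):  # mid x,y,z, tilt deg, yaw deg of the comb's length
    L=np.array([np.cos(np.radians(p[4])),np.sin(np.radians(p[4])),0]); h=np.array([-L[1],L[0],0]) # h ~ away from camera
    t=np.radians(p[3]); Z=np.array([0,0,np.cos(t)])+h*np.sin(t); X=np.cross(L,Z)
    return np.c_[X,L,Z]
def world(p,P): return (P-[0,0,.03])@pose(p).T+p[:3]
def grad(files):
    g=np.mean([cv2.imread('pics/'+f).astype(float) for f in files],0)
    g=cv2.GaussianBlur(g,(0,0),1.0).astype(np.float32)
    return np.max([np.hypot(cv2.Sobel(g[:,:,i],5,1,0),cv2.Sobel(g[:,:,i],5,0,1)) for i in range(3)],0)
def score(p,data):
    s=0
    for c,G in data:
        uv=proj(c,world(p,PTS)); s+=np.mean(np.minimum(map_coordinates(G,[uv[:,1],uv[:,0]],order=1),120))
    return s
def fit(tag,cams,p0,N=4,fixyaw=None):
    data=[(imaging.camera(n),grad([f'{tag}{n}{k}.png' for k in range(N)])) for n in cams]
    best=None; rng=np.random.default_rng(0)
    sc=np.array([.004,.004,.004,4,2])
    for k in range(25):
        q=p0+sc*rng.normal(size=5)*(k>0)
        f=lambda u:-score(p0+u*sc,data)+0.3*np.sum((u/2)**2)
        r=minimize(f,(q-p0)/sc,method='Nelder-Mead',options=dict(maxiter=500,xatol=.01,fatol=.01))
        if best is None or r.fun<best.fun: best=r
    return p0+best.x*sc,-best.fun,data
E
python3 - <<'E'
from fit import *
p0=np.array([.6285,-.251,.204,23.,-13.5])
p,s,data=fit('f',('side',),p0); print(p,s)
for t in (19,21,23,25,27):
    q=p.copy(); b=-1
    sc=np.array([.002,.002,.002]); 
    r=minimize(lambda u:-score(np.r_[p[:3]+u*sc,t,p[4]],data),[0,0,0],method='Nelder-Mead'); print(t,-r.fun,p[:3]+r.x*sc)
im=cv2.imread('pics/fside0.png'); c=data[0][0]; K=5
big=cv2.resize(im[225:320,400:505],None,fx=K,fy=K,interpolation=2)
b2=big.copy()
for a,b in SEG:
    uv=((proj(c,world(p,np.array([a,b])))-[400,225]+.5)*K).astype(int); cv2.line(b2,tuple(uv[0].tolist()),tuple(uv[1].tolist()),(0,0,255),1)
cv2.imwrite('pics/o7.png',cv2.resize(np.hstack([b2]),(663,600)))
print(monitor.get_obs()['time_s'])
E
```

```text
[  0.6282  -0.2532   0.2041  29.8033 -13.8591] 87.66968807195434
19 86.63833618164062 [ 0.6281 -0.2558  0.2036]
21 86.15778350830078 [ 0.6289 -0.2544  0.2045]
23 86.30815887451172 [ 0.6283 -0.2532  0.2042]
25 87.13815307617188 [ 0.6209 -0.2584  0.2113]
27 87.60220336914062 [ 0.6193 -0.2598  0.2143]
20.175
```

View pics/o7.png

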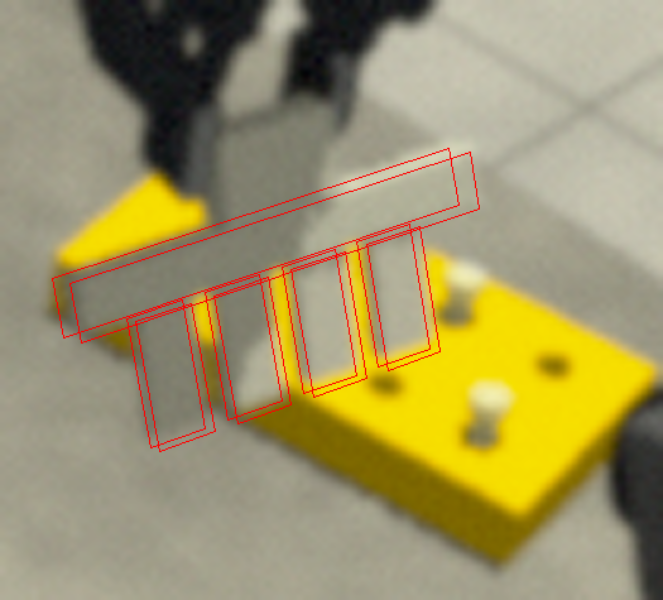

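Run:
```python
from fit import *
p0=np.array([.6285,-.251,.204,23.,-13.5])
p,s,data=fit('f',('side','top'),p0); print(p,s)
for t in (17,19,21,23,25,27,29):
    sc=np.array([.002,.002,.002,1]); 
    r=minimize(lambda u:-score(np.r_[p[:3]+u[:3]*sc[:3],t,p[4]+u[3]],data)+.1*sum(u**2)/4,[0,0,0,0],method='Nelder-Mead'); print(t,-r.fun,p[:3]+r.x[:3]*sc[:3],p[4]+r.x[3])
c=data[1][0]; im=np.mean([cv2.imread(f'pics/ftop{k}.png').astype(float) for k in range(4)],0).astype(np.uint8)
u0=proj(c,p[:3])[0].astype(int)-[40,50]; K=7
big=cv2.resize(im[u0[1]:u0[1]+85,u0[0]:u0[0]+55],None,fx=K,fy=K,interpolation=2); out=[big]
for t in (p[3],):
    b2=big.copy(); q=p.copy(); q[3]=t
    for a,b in SEG:
        uv=((proj(c,world(q,np.array([a,b])))-u0+.5)*K).astype(int); cv2.line(b2,tuple(uv[0].tolist()),tuple(uv[1].tolist()),(0,0,255),1)
    out.append(b2)
cv2.imwrite('pics/o8.png',np.hstack(out)); print(np.hstack(out).shape,monitor.get_obs()['time_s'])
```

```text
[  0.625   -0.2588   0.206    9.5212 -15.882 ] 153.15059039462605
17 149.96174434066953 [ 0.6249 -0.2573  0.2073] -16.783877613145087
19 149.45381895686467 [ 0.6246 -0.256   0.2068] -17.15814156921941
21 148.55301170754012 [ 0.6248 -0.2559  0.2058] -16.757959426247783
23 147.4860696973323 [ 0.6247 -0.2564  0.2063] -17.20115321640206
25 145.85504786136127 [ 0.625  -0.2562  0.2062] -17.233530705876134
27 144.63532459007666 [ 0.627  -0.2546  0.2062] -15.586486682900768
29 144.4413364787594 [ 0.6283 -0.253   0.2039] -13.929922758601583
(595, 770, 3) 20.275
```

View pics/o8.png

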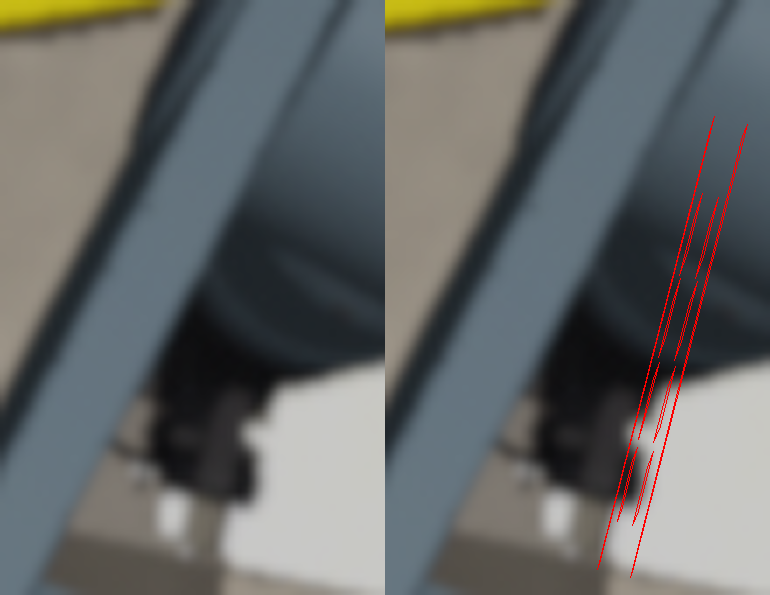

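```bash
python3 -m pendant '[[[0,25,0,10,30],[0,25,0,10,30],[0,25,0,10,30],[0,15,0,10,30],[0,0,0,10,30],[0,0,0,0,30]]]'
python3 - <<'E'
from fit import *
o=monitor.get_obs(); tcp=np.array(o['eef_pos']); q=o['eef_rot']; yaw=2*np.degrees(np.arctan2(q[2],q[1]))-90; print(tcp,yaw)
out={}
for k in range(4):
    c=shot('side',f'gside{k}.png')
    for t in ('comb','comb_grip'):
        for r in spotter.tip_of('side',t):
            p=w(c,r['at'])
            if np.linalg.norm(p-tcp)<.1: out.setdefault(t,[]).append(p)
M={k:np.median(v,0) for k,v in out.items()}; print(M)
d=M['comb_grip']-M['comb']; print(d,np.degrees(np.arctan2(np.hypot(d[0],d[1]),d[2])))
p0=np.r_[M['comb']+.417*d,23,yaw]
p,s,data=fit('g',('side',),p0); print(p,s)
for t in (19,21,23,25,27,29):
    sc=np.array([.002,.002,.002,1]); 
    r=minimize(lambda u:-score(np.r_[p[:3]+u[:3]*sc[:3],t,p[4]+u[3]],data)+.1*sum(u**2)/4,[0,0,0,0],method='Nelder-Mead'); print(t,-r.fun,p[:3]+r.x[:3]*sc[:3],p[4]+r.x[3])
im=np.mean([cv2.imread(f'pics/gside{k}.png').astype(float) for k in range(4)],0).astype(np.uint8)
u0=proj(c,p[:3])[0].astype(int)-[35,50]; K=5.7
big=cv2.resize(im[u0[1]:u0[1]+90,u0[0]:u0[0]+70],None,fx=K,fy=K,interpolation=2); b2=big.copy()
for a,b in SEG:
    uv=((proj(c,world(p,np.array([a,b])))-u0+.5)*K).astype(int); cv2.line(b2,tuple(uv[0].tolist()),tuple(uv[1].tolist()),(0,0,255),1)
cv2.imwrite('pics/o9.png',np.hstack([big,b2])); print(big.shape,u0,monitor.get_obs()['time_s'])
E
```

```text
time_s: 21.02
eef_pos: [0.638, -0.1359, 0.2329]
eef_rot: [0.0, 0.449, 0.894, -0.0]
wrist_force: [0.1, 0.2, -0.6]
opening: 0.454
[ 0.638  -0.1359  0.2329] 36.68475960626334
{'comb': array([ 0.6598, -0.1657,  0.1796]), 'comb_grip': array([ 0.6423, -0.1454,  0.2455])}
[-0.0176  0.0203  0.0659] 22.16539225987349
[ 0.6346 -0.1652  0.1946  5.808  42.6045] 79.37911278282364
19 81.06652610140024 [ 0.6296 -0.1735  0.1927] 47.12399877932906
21 79.75129467780539 [ 0.6344 -0.1704  0.1907] 44.38482561100763
23 79.73255654650566 [ 0.6389 -0.1686  0.1859] 44.44975186203615
25 80.58369207352081 [ 0.6381 -0.1699  0.1865] 44.02286395443175
27 81.38206953945611 [ 0.6364 -0.1716  0.1861] 45.41936141594769
29 80.98294909108144 [ 0.6417 -0.1677  0.1798] 46.62363370347968
(513, 399, 3) [376 201] 21.675
```

View pics/o9.png

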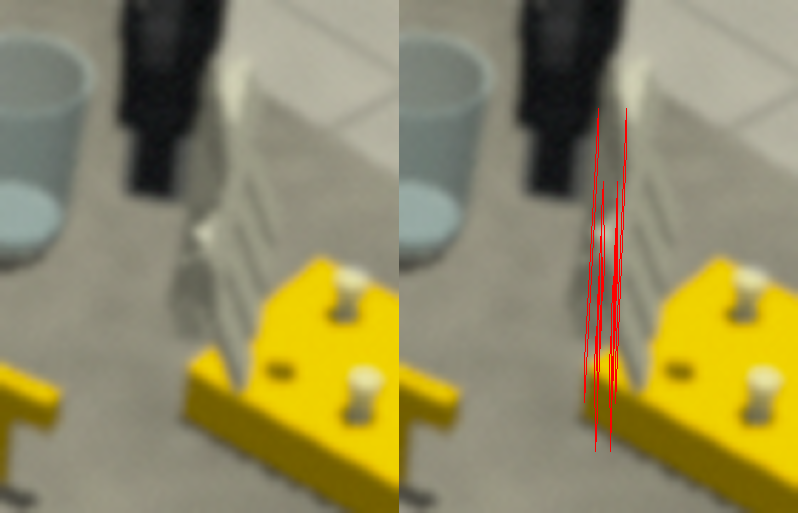

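Run:
```python
from fit import *
c=imaging.camera('side')
print(monitor.get_obs()['eef_rot'])
im=np.mean([cv2.imread(f'pics/gside{k}.png').astype(float) for k in range(4)],0).astype(np.uint8)
u0=np.array([392,205]);K=8
big=cv2.resize(im[u0[1]:u0[1]+74,u0[0]:u0[0]+33],None,fx=K,fy=K,interpolation=cv2.INTER_CUBIC)
big=cv2.convertScaleAbs(big,alpha=1.6,beta=-60)
anchor=np.array([418.1,269.8]); out=[big]
def bx(x,y0,y1,z0,z1):
    V=np.array([[a,b,d] for a in(-x,x) for b in(y0,y1) for d in(z0,z1)])/1000
    return V,[(0,1),(2,3),(4,5),(6,7),(0,2),(1,3),(4,6),(5,7),(0,4),(1,5),(2,6),(3,7)]
for t in (20,25):
    p=np.array([.6505,-.157,.205,t,36.68])
    for _ in range(5): # slide at constant depth so that the near tooth's tip fits the anchor
        uv=proj(c,world(p,np.array([[0.0,-.05,0]])))[0]; e=anchor-uv
        R_=rot(c['orientation']); dep=R_.inv().apply(p[:3]-np.array(c['origin']))[2]; f=240/np.tan(np.radians(c['vfov']/2))
        p[:3]+=R_.apply([e[0]*dep/f,e[1]*dep/f,0])
    print(t,p[:3]); b2=big.copy()
    for B,col in ((bx(5,-70,70,40,58),(0,0,255)),(bx(2.5,-50,-31,0,40),(255,0,0))):
        V,E=B; uv=((proj(c,world(p,V))-u0+.5)*K).astype(int)
        for i,j in E: cv2.line(b2,tuple(uv[i].tolist()),tuple(uv[j].tolist()),col,1)
    out.append(b2)
cv2.imwrite('pics/o10.png',np.hstack(out)); print(np.hstack(out).shape)
```

```text
[-0.      0.4482  0.8939 -0.    ]
20 [ 0.6544 -0.16    0.2051]
25 [ 0.6523 -0.1586  0.2048]
(592, 792, 3)
```

View pics/o10.png

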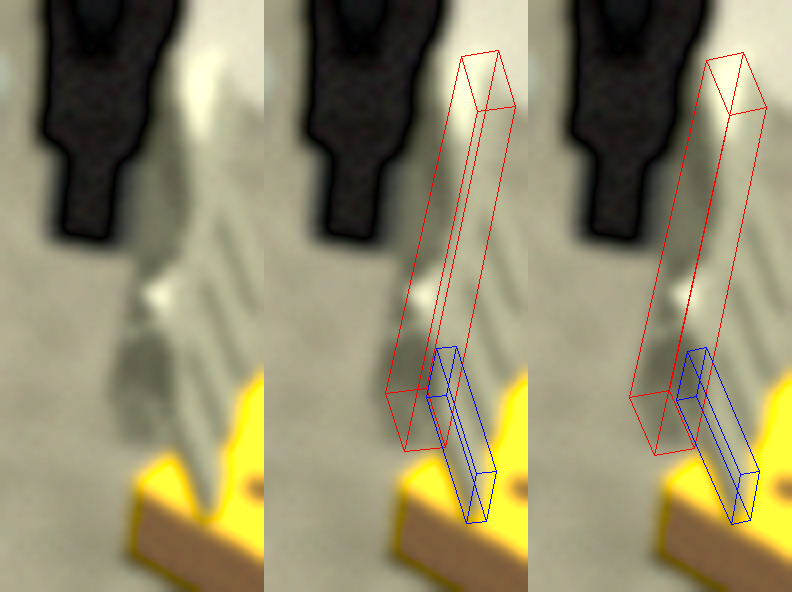

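Three network readings (22–23.5°) and this overlay (about 22°) put the tilt a little short of 25°. There is time to add about 2.5° at the rack's end.

```bash
python3 -m pendant '[[[5,42,0,7.5,30],[5,42,0,7.5,30],[5,42,0,7.5,30],[5,42,0,7.5,30],[5,42,0,7.5,30],[5,42,0,7.5,30],[5,42,0,7.5,30],[5,42,0,6.9,30]]]'; python3 -m pendant '[[[3,32,-10,0,30],[1,5,-40,0,30]]]'
```

```text
time_s: 22.72
eef_pos: [0.678, 0.2013, 0.2328]
eef_rot: [0.0, -0.056, 0.998, -0.0]
wrist_force: [0.6, 0.1, 0.1]
opening: 0.455
time_s: 22.98
eef_pos: [0.6838, 0.2401, 0.1858]
eef_rot: [0.004, -0.055, 0.998, 0.001]
wrist_force: [0.3, 0.0, -1.0]
opening: 0.453
```

```bash
python3 -m pendant '[[[0,-4,-40,0,30],[0,0,-40,0,30],[0,0,-20,0,30],[-3,0,0,0,30],[-3,0,0,0,30],[-2,0,0,0,30],[0,0,0,0,30]]]'; python3 -m pendant '[[[-3,0,0,0,30],[0,0,0,0,30]]]'
```

```text
time_s: 23.85
eef_pos: [0.6746, 0.2331, 0.0844]
eef_rot: [0.001, -0.054, 0.999, 0.0]
wrist_force: [0.4, 0.5, -0.0]
opening: 0.453
time_s: 24.1
eef_pos: [0.6707, 0.2329, 0.0829]
eef_rot: [-0.0, -0.054, 0.999, 0.0]
wrist_force: [0.1, -0.1, -1.5]
opening: 0.451
```

```bash
python3 -m pendant '[[[-5,0,0,0,30],[-4,0,-0.5,0,30],[0,0,0,0,30]]]'; python3 -m pendant '[[[-2,0,0,0,30],[0,0,0,0,30]]]'
```

```text
time_s: 24.48
eef_pos: [0.6649, 0.2328, 0.0839]
eef_rot: [0.004, -0.053, 0.999, 0.0]
wrist_force: [8.7, -0.5, -2.2]
opening: 0.451
time_s: 24.72
eef_pos: [0.6642, 0.2328, 0.0845]
eef_rot: [0.005, -0.053, 0.999, 0.0]
wrist_force: [10.8, 0.5, -2.5]
opening: 0.451
```

```bash
python3 -m pendant '[[[-2.5,0,-0.5,0,30],[-1.5,0,-0.5,0,30],[0,0,0,0,30]]]'
```

```text
time_s: 25.1
eef_pos: [0.6615, 0.2329, 0.0848]
eef_rot: [0.007, -0.053, 0.999, 0.0]
wrist_force: [11.4, 0.2, 2.6]
opening: 0.453
```

```bash
python3 -m pendant '[[[8,0,5,0,30],[2,0,45,0,30],[0,0,50,0,30],[0,-20,48,0,30],[-3,-40,0,-10,30],[-3,-40,0,-10,30],[-3,-40,0,-10,30],[-3,-40,0,-10,30]]]'; python3 -m pendant '[[[-3,-40,0,-10,30],[-3,-40,0,-10,30],[-3,-40,0,-10,30],[-3,-40,0,-10,30],[-3,-40,0,-10,30],[0,-40,0,-10,30],[0,-30,0,-9.5,30],[0,0,0,0,30]]]'
```

```text
time_s: 26.1
eef_pos: [0.6531, 0.0518, 0.2289]
eef_rot: [-0.001, 0.294, 0.956, -0.0]
wrist_force: [1.0, -0.2, -1.5]
opening: 0.457
time_s: 27.1
eef_pos: [0.6381, -0.2192, 0.2286]
eef_rot: [-0.001, 0.786, 0.619, -0.0]
wrist_force: [0.2, 0.0, -1.3]
opening: 0.452
```

```bash
python3 -m pendant '[[[4,-10,3,0,30],[0,0,0,0,30],[0,0,0,0,30]]]'
python3 - <<'E'
from m import *
out={}; o=monitor.get_obs(); tcp=np.array(o['eef_pos']); print(tcp)
for k in range(6):
    c=shot('side',f'hside{k}.png')
    for t in ('comb','comb_grip','comb_mid','camera','stand')[:5 if k<2 else 3]:
        for r in spotter.tip_of('side',t):
            p=w(c,r['at'])
            if np.linalg.norm(p-tcp)<.1 or t in('camera','stand'): out.setdefault(t,[]).append(p)
for k,v in out.items(): print(k,len(v),np.median(v,0),np.std(v,0))
d=np.median(out['comb_grip'],0)-np.median(out['comb'],0); print(d,np.degrees(np.arctan2(np.hypot(d[0],d[1]),d[2])),np.linalg.norm(d))
print(np.median(out['comb'],0)+d*.417, monitor.get_obs()['time_s'])
s=cv2.imread('pics/hside5.png')[180:420,280:600]; cv2.imwrite('pics/s11.png',cv2.resize(s,(800,600),interpolation=2))
E
```

```text
time_s: 27.48
eef_pos: [0.6431, -0.2263, 0.2323]
eef_rot: [-0.0, 0.784, 0.621, 0.0]
wrist_force: [-0.0, -0.4, -0.3]
opening: 0.451
[ 0.6431 -0.2263  0.2323]
comb 5 [ 0.6304 -0.2654  0.1789] [0.0009 0.0024 0.0011]
comb_grip 6 [ 0.6371 -0.2379  0.2433] [0.0006 0.0014 0.001 ]
comb_mid 7 [ 0.634  -0.2555  0.2018] [0.0025 0.0063 0.015 ]
camera 2 [ 0.5962 -0.3962  0.2761] [0.0008 0.     0.0018]
stand 2 [ 0.5832 -0.4561 -0.0004] [0.0005 0.0001 0.001 ]
[0.0068 0.0275 0.0644] 23.773487685664197 0.07033362734610281
[ 0.6332 -0.2539  0.2058] 28.875
```

```bash
python3 -m pendant '[[[-1.5,-2.5,0,0,30],[0,0,0,0,30],[0,0,0,0,30],[0,0,0,0,30]]]'; python3 -c "
from h import *
c=shot('side')
for t in ('comb_mid','fine_comb_a'): print(t,[(w(c,r['at']).round(4),r['confidence']) for r in spotter.tip_of('side',t)])
o=monitor.get_obs();print(o['eef_pos'],o['time_s'],max(abs(np.array(o['dq']))))
print(order.hand_in())"
```

```text
time_s: 29.38
eef_pos: [0.6414, -0.2296, 0.2323]
eef_rot: [-0.0, 0.784, 0.62, 0.0]
wrist_force: [-0.2, -0.1, -0.7]
opening: 0.449
comb_mid [(array([0.6071, 0.4066, 0.0339]), 0.9), (array([ 0.6446, -0.0041,  0.0312]), 0.63), (array([ 0.6319, -0.2553,  0.2046]), 0.59)]
fine_comb_a [(array([0.646 , 0.2234, 0.0162]), 0.87), (array([0.5117, 0.2124, 0.0161]), 0.74)]
[ 0.64146252 -0.22958555  0.23229207] 29.525 0.001446107379925616
the job is handed in; nothing more can be done
None
```

I lifted the four-toothed comb out of the middle slot and handed in with it held, teeth down, at the inspection camera's viewing point. It is about 1° short of the 25° tilt by my best estimate. The job took 29.5 s.

The moves cannot tilt the tool. So I gripped the tab by its two ends and turned the comb in the fingers by pressing its spine against the rack, first in its own slot and then twice at the rack's end. The push stayed at about 15 N or less.

**Last checks**
- **Position:** the middle of the teeth read (0.632, -0.255, 0.205) m. My estimate of the viewing point is (0.632, -0.257, 0.204) m, so it is about 2 mm off, within the error of the measurement.
- **Heading:** the jaw direction, which the comb's length follows, matched the square-on direction to about 0.1°. That direction was read from the stand's plate and cross to about 0.5°.
- **Tilt:** the last network reading was 23.8°, good to about 1.5°. My attempts to fit a comb model to the pictures did not give a usable tilt. Before the last correction, an overlay judged by eye gave about 22° and the networks 22–23.5°, so I rely on the network value.
- **Steadiness:** the arm was still, the force at the wrist under 1 N, and the grip opening unchanged on the tab.
- **Other combs:** the networks still found both fine-toothed combs in their slots. Nothing touched the camera or its stand in the pictures I saw.
- **Not checked:** the viewer's 12-picture limit stopped me from looking at a picture of the final pose. The last check rests on the networks and the arm's own readings.

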